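# Index the photometer's filter wheel and hold it

### The arm

A 6-joint arm with a two-finger parallel gripper is mounted at the origin on the work surface. World frame = base frame: x ahead of the robot, y to its left, z up, the work surface at z = 0. Lengths are in m, angles in degrees, forces in N, time in s.
With the tool pointing down it reaches from about 0.25 to 0.725 m from the base axis. Payload 9.7 kg.
Tool frame: the origin (TCP) lies midway between the tips of the shut fingers; the grasp point (between the pads) lies bot.hold_point_z behind it (bot.hold_point_z is the distance from the TCP to the grasp point, in m); z points along the fingers, y is the line along which they close (so a half turn about z gives the same grasp; the last joint's range is limited). The gripper opens to 85 mm and grips with 20 to 120 N. Pads are 22 mm wide; open, the fingers measure 114 mm over their backs; the gripper's body (76 mm by 85 mm) begins 54 mm behind the grasp point. The pads swing forward as they close: fully open they stand 13 mm farther back than shut.
Start: joints at [75.974, 4.979, 10.078, 95.1, 0, 90], TCP at [0.133, 0.534, 0.231] pointing down, gripper open.
Joint ranges: [-179.16, 179.16], [-48.56, 103.87], [-65.8, 70.77], [-126.05, 130.52], [-82.76, 87.17], [-180, 180]. Speed limits (degrees/s): [127.2, 127.2, 147.25, 180, 180, 180].

### API

Orientations are given as [roll, pitch, yaw] about the fixed x, y, z axes, in that order (R = Rz(yaw) Ry(pitch) Rx(roll)).
In Python, from workcell import bot, camera, camera_model, ticket gives the robot as it stands.
- The arm moves only by the tool send_rows, never from a script. Its argument "targets" is text: rows parted by semicolons, each of 5 numbers parted by spaces: the shift along the tool's x, y, z in mm, then the turn about the tool's z in degrees, then the closure in counts, from 0 (fully open) to 255 (shut). A call has 1 to 20 rows; each row is the pose to reach, as a shift and turn from the pose commanded when the call began, along the tool's axes at that moment; what a row does not reach only later rows make up. A row lasts 1/8 s, in which the tool goes at most 62.5 mm and 10.7 degrees, less where a joint would pass 70% of its speed; a pose out of reach is approached as far as the arm can. A call with a gripper value outside its range is refused whole. The fingers move at their own pace and stop on an object; "newtons" is the grip in N (left out, the last holds). Time passes only in rows, so rows that repeat a pose let the fingers close. It gives the time, the measured TCP pose, the force, the opening and the grip force at its end, in the units of the state.
- bot.get_obs(): the state, without advancing time (a new reading comes with each control period).
- camera(name): name is "side" or "top" or "wrist"; returns the picture (400x640x3 uint8, blue, green, red); there is no depth.
- camera_model(name): a dict with "K" (3x3 intrinsics, pixels), "dist_coeffs" ([k1, k2, p1, p2, k3] as OpenCV has them; the pictures are not rectified), "pose" (4x4, takes a point from camera to world coordinates); the wrist camera has in their place "T_tool_cam" (4x4, takes a point from camera to tool coordinates, whose origin is the TCP and whose axes are the flange's). Camera axes: x right, y down, z forward; pixel columns grow to the right and rows downward; lengths in m; the calibration is good to about 2 mm. A picture is of the moment at which its call begins: read the wrist's pose just before it. camera_model takes no time and is no camera call.
- ticket.job_done(): hands the job in; it is judged then, once.
The state is a dict: "time": time; "q": joint angles; "qd": joint speeds; "joint_efforts": joint torques, N m; "ee_pos": TCP position; "tcp_rot": TCP orientation; "wrist_force": force on the tool from outside, world axes, zero at the start; "torque": the same for the moment, N m; "opening": finger opening in m; "grasp_force": force on a finger pad.
Only numpy, scipy, OpenCV 4.12 (cv2) and the standard library are available. Lean on these libraries where they do the work, as an engineer would, in place of code of your own. Each camera call takes 0.05 s, during which the arm holds its last target. There are 200 camera calls.

### The job

Open the photometer's filter compartment for me: lever the hatch up with the spatula's blade in the notch under its edge, swing it back past upright so that it stays open, and lay the spatula down on the bench. Then take the filter wheel by the bar knob on its hub, turn it anticlockwise all the way back to its end stop and from there clockwise, counting the clicks, to the third stop. Finish holding the knob firmly gripped there, so that the wheel cannot turn while I change the filter, and leave the bottle, the beaker and the dish where they stand.

Things in the scene. Friction and masses are not known exactly. Their poses are not given: they have to be found in the camera images.
- photometer: white bench photometer, fixed, 260 (x) x 226 (y) x 95 mm high, with a sloped display panel at its front (-x). Origin: at bench level under the axis of its filter wheel; z up. The body spans -160 to +100 mm in its x and -86 to +140 mm in its y. The filter wheel lies in a square well 132 x 132 mm centred on the origin and covered by the hatch
- hatch (a joint): flat grey hatch, 150 (x) x 158 (y) x 5 mm, 120 g, without a handle, lying on the photometer's top over the well. 0 = shut, grows as it opens upward, 1.57 = upright, 1.95 = its stop. Hinge line along the photometer's x axis at y = +76 mm, 95 mm above the bench. Stiff hinge: it stays at any angle and takes about 2 N at its free edge to move
- hatch_edge (a point): middle of the hatch's free edge, at its underside, 160 mm from the hinge line; when shut it is at x = 0, y = -84 mm of the photometer, 95 mm above the bench, straight over the notch
- notch (a point): middle of the mouth of the pry notch in the photometer's right (-y) side wall, right under the hatch's free edge, at x = 0, y = -86 mm, 90.5 mm above the bench. It is 36 mm wide (x), 9 mm high (86 to 95 mm above the bench; the hatch is its ceiling) and runs level along +y through the 20 mm thick wall into the well. Axes as the photometer's
- wheel (a joint): filter wheel, a disc 120 mm across with 16 round filters, top face 60 mm above the bench, on a vertical axis. 0 = end stop (fully anticlockwise from above); grows clockwise to 2.40. A spring ball clicks every 22.5 deg: first stop at 0.393, second 0.785, third 1.178. It takes about 0.14 N m to leave a stop; past halfway it pulls itself into the next. It starts in the first or second stop
- knob_grip (a point): point on the wheel's axis, 83 mm above the bench, where its black bar knob is gripped: the bar is 44 mm long, 12 mm thick and reaches up to 91 mm above the bench; the wheel's face lies 23 mm below this point. The frame turns with the wheel: x along the bar, y across its 12 mm; the bar lies along the photometer's x axis at joint value 0
- spatula: spatula lying on the bench to the right of the photometer, 80 g, 215 mm long: black handle 110 long x 22 wide x 20 mm high, thin flat steel blade 20 mm wide and 2 mm thick. Origin: middle of the handle's underside; x points along the blade to its tip, z up. The blade lies level, 10 mm above this underside; the centre of mass is about 40 mm ahead of the origin, still in the handle
- blade_tip (a point): middle of the tip of the spatula's blade, 160 mm ahead of the spatula's origin along x and 10 mm above its underside; the last 12 mm of the blade are 14 mm wide. Axes as the spatula's
- reagent_bottle: amber glass bottle, 64 mm across, 140 mm tall, standing to the left of the photometer; origin in the middle of its underside. Not part of the job
- beaker: glass beaker, 70 mm across, 85 mm tall, standing to the left of the photometer; origin in the middle of its underside. Not part of the job
- filter_dish: flat clear dish, 90 mm across, 15 mm high, with the new filter in it, to the right beyond the spatula; origin in the middle of its underside. Not part of the job

How it is judged (in metres and radians):
On the way, in this order (a step that is already met when the one before it is completed fails the run):
1. the hatch is levered up with the spatula's blade (value of joint hatch above 0.12 rad and contact force between spatula and hatch above 0.3 N), for 0.1 s.
2. the hatch is swung back past upright (value of joint hatch above 1.62 rad), for 0.2 s.
3. the spatula lies on the bench, let go (height (world z) of spatula below 0.025 m and angle between spatula's own x axis and vertical between 1.45 and 1.69 rad and contact force between the fingers and spatula below 0.05 N and linear speed of spatula below 0.02 m/s), for 0.2 s.
4. the wheel is turned back to its end stop by its knob (value of joint wheel below 0.08 rad and contact force between the fingers and wheel above 1 N), for 0.1 s.
At the end, for the whole second after the job is handed in: The wheel rests in its third click from the end stop (1.178 rad, within 0.09), the gripper still grips its knob (over 4 N, grasp point within 30 mm of the knob's grip point), the hatch stands open past upright (over 1.6 rad), and the spatula lies on the bench, let go and at rest (all of step 3 and value of joint wheel between 1.088 and 1.268 rad and contact force between the fingers and wheel above 4 N and distance between the grasp point and knob_grip below 0.03 m and value of joint hatch above 1.6 rad); the arm keeps its last pose, push and grip.
It fails at once if the bottle, beaker or dish is pushed or knocked over (distance of any of reagent_bottle, beaker, filter_dish from where it was at the start of the episode above 0.03 m or angle between any of reagent_bottle, beaker's own z axis and vertical above 0.5 rad).
It fails at once if the spatula is dropped from a height or thrown (linear speed of spatula above 1 m/s and contact force between the fingers and spatula below 0.05 N).
It also fails if it takes over 72 s, if anything falls off the work surface, if the arm or the gripper's body presses on something with over 40 N, if the wrist force passes 120 N, or if a joint passes its speed limit or range.

## Working session

There is one attempt and no reset: what is moved stays moved. The work goes in short steps, Python scripts to look and compute and a tool call to move; the robot and the scene stay as the last step left them, time stands still between calls to the robot, and variables do not carry over. Pictures are saved under pics/ and viewed, at most 12 in all, crops included, and the job is handed in when it is done.

Besides the shell and the picture viewer there is one more tool, called after "Call:" as a command line: name --argument value ..., lists and objects as JSON in quotes. send_rows: Moves the arm, as the interface text tells. Its arguments: {"type":"object","properties":{"targets":{"type":"string"},"newtons":{"type":"number"}},"required":["targets"]}

```bash
ls; mkdir -p pics
python3 - <<'E'
from workcell import bot,camera,camera_model
import cv2,numpy as np
o=bot.get_obs();print(o, bot.hold_point_z)
for n in("top","side"):
    cv2.imwrite(f"pics/{n}0.png",camera(n)); m=camera_model(n);print(n,m)
print(camera_model("wrist"))
E
```

```text
pics
{'time': 0.0, 'q': array([ 7.59728937e+01,  5.01044162e+00,  1.00335992e+01,  9.50996752e+01,
       -1.06070985e-03,  8.99991244e+01]), 'qd': array([ 0.01886314, -0.02522192, -0.00248945,  0.03484719, -0.0025664 ,
       -0.06474908]), 'joint_efforts': array([ 6.12775129e-04, -5.20386565e+01,  4.64801466e+01,  1.64480740e-02,
       -2.05864637e-05,  2.18917705e-06]), 'ee_pos': array([0.13325735, 0.53336911, 0.23058173]), 'tcp_rot': array([-1.79923482e+02,  1.05953961e-03,  1.65973771e+02]), 'wrist_force': array([ 0.0117555 , -0.17928823, -0.0401648 ]), 'torque': array([-0.00683674, -0.04347356, -0.05763625]), 'grasp_force': 0.0, 'opening': 0.08537769398566773} 0.0187
top {'K': array([[363.71508807,   0.        , 315.04523099],
       [  0.        , 363.71508807, 198.56119691],
       [  0.        ,   0.        ,   1.        ]]), 'dist_coeffs': array([-0.04348997,  0.        ,  0.        ,  0.        ,  0.        ]), 'pose': array([[ 0.02530952, -0.99757027,  0.06490745,  0.52565806],
       [-0.99966505, -0.02560676, -0.00375162,  0.06515266],
       [ 0.00540458, -0.06479076,
[... 505 characters left out ...]
932, -0.75177852,  0.91710084],
       [ 0.        ,  0.        ,  0.        ,  1.        ]])}
{'K': array([[281.95445282,   0.        , 315.58228996],
       [  0.        , 281.95445282, 198.34348493],
       [  0.        ,   0.        ,   1.        ]]), 'dist_coeffs': array([-0.03785798,  0.        ,  0.        ,  0.        ,  0.        ]), 'T_tool_cam': array([[ 5.82850993e-04, -9.56358151e-01, -2.92196418e-01,
         7.38679793e-02],
       [ 9.99998915e-01,  9.52807184e-04, -1.12381445e-03,
        -3.41278342e-04],
       [ 1.35317596e-03, -2.92195445e-01,  9.56357669e-01,
        -1.41775496e-01],
       [ 0.00000000e+00,  0.00000000e+00,  0.00000000e+00,
         1.00000000e+00]])}
```

View pics/top0.png

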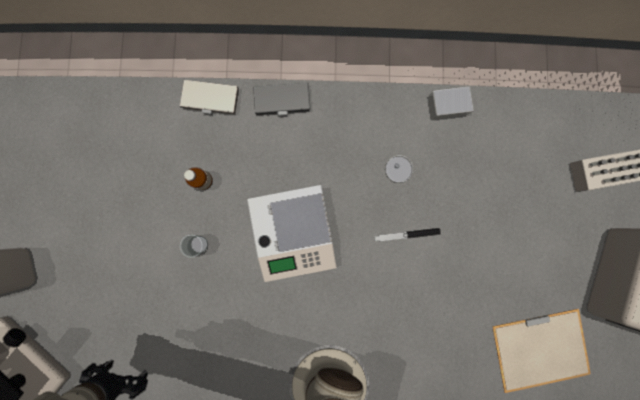

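View pics/side0.png

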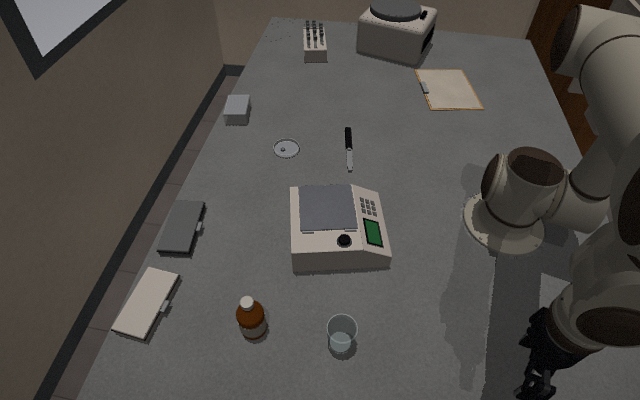

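The top view shows the photometer around (290,232) with the hatch at about (300,222). The spatula handle is at (423,233), its blade pointing left to a tip near (376,238), and the dish is at (398,168). The side view confirms this layout and shows the bottle and beaker on the left.

```bash
cat > h.py <<'E'
from workcell import bot,camera,camera_model,ticket
import cv2,numpy as np
from scipy.spatial.transform import Rotation as R
def toolT():
    o=bot.get_obs();T=np.eye(4);T[:3,:3]=R.from_euler('xyz',o['tcp_rot'],degrees=True).as_matrix();T[:3,3]=o['ee_pos'];return T
def snap(n):
    m=camera_model(n);P=toolT()@m['T_tool_cam'] if n=='wrist' else m['pose'];return camera(n),m['K'],m['dist_coeffs'],P
def onplane(uv,z,K,d,P):
    p=cv2.undistortPoints(np.float64(uv).reshape(-1,1,2),K,d)[:,0]
    r=np.c_[p,np.ones(len(p))]@P[:3,:3].T
    return P[:3,3]+r*((z-P[2,3])/r[:,2])[:,None]
def project(X,K,d,P):
    W=np.linalg.inv(P);return cv2.projectPoints(np.float64(X).reshape(-1,3),cv2.Rodrigues(W[:3,:3])[0],W[:3,3],K,d)[0][:,0]
def shift(target):  # world target TCP -> tool mm
    T=toolT();return T[:3,:3].T@(np.array(target)-T[:3,3])*1000
def biggest(mask):
    c,_=cv2.findContours(mask.astype(np.uint8),cv2.RETR_EXTERNAL,cv2.CHAIN_APPROX_NONE);return max(c,key=cv2.contourArea)
E
python3 - <<'E'
from h import *
m=camera_model("top");im=cv2.imread("pics/top0.png");a=(m['K'],m['dist_coeffs'],m['pose'])
for p in[(300,222),(360,222),(423,233),(390,237),(256,210)]:print(p,im[p[1],p[0]])
roi=np.zeros(im.shape[:2],bool);roi[180:290,365:450]=1
g=im.max(2)
h=biggest(roi&(g<45));s=cv2.minAreaRect(h);print('handle',s)
b=biggest(roi&(g>140));print('blade',cv2.minAreaRect(b))
print(onplane(cv2.boxPoints(s),.02,*a).round(4)); print(onplane(cv2.boxPoints(cv2.minAreaRect(b)),.011,*a).round(4))
roi[:]=0;roi[185:260,265:340]=1
i=im.astype(int);hm=roi&(i[...,0]-i[...,2]>8)
c=cv2.minAreaRect(biggest(hm));print('hatch',c);print(onplane(cv2.boxPoints(c),.1,*a).round(4))
E
```

```text
(300, 222) [137 133 133]
(360, 222) [124 129 130]
(423, 233) [32 30 31]
(390, 237) [180 183 184]
(256, 210) [200 203 204]
handle ((423.5609436035156, 232.54873657226562), (5.190282344818115, 31.031261444091797), 83.6598129272461)
blade ((390.37371826171875, 236.4265899658203), (7.127315521240234, 31.37187385559082), 83.2901611328125)
[[ 0.5025 -0.2418  0.02  ]
 [ 0.5159 -0.3425  0.02  ]
 [ 0.4993 -0.3445  0.02  ]
 [ 0.486  -0.2439  0.02  ]]
[[ 0.4899 -0.1349  0.011 ]
 [ 0.5042 -0.2366  0.011 ]
 [ 0.4813 -0.2395  0.011 ]
 [ 0.4671 -0.138   0.011 ]]
hatch ((287.5, 258.5), (1.0, 9.0), 90.0)
[[0.4165 0.1522 0.1   ]
 [0.4172 0.1253 0.1   ]
 [0.4143 0.1253 0.1   ]
 [0.4136 0.1521 0.1   ]]
```

Run:
```python
from h import *
print(shift([.49,-.04,.27]))
```

```text
[-485.08526293 -469.86468758  -38.77615018]
```

Call:
send_rows --targets "-40 -40 -39 8 0;-85 -80 -39 16 0;-125 -120 -39 24 0;-165 -160 -39 32 0;-205 -200 -39 40 0;-245 -240 -39 48 0;-285 -280 -39 56 0;-325 -320 -39 64 0;-365 -360 -39 68.4 0;-405 -400 -39 68.4 0;-445 -435 -39 68.4 0;-485 -470 -39 68.4 0;-485 -470 -39 68.4 0;-485 -470 -39 68.4 0;-485 -470 -39 68.4 0"

```text
time: 1.98
ee_pos: [0.4895, -0.0391, 0.2705]
tcp_rot: [180.0, -0.0, 97.6]
wrist_force: [-0.4, -0.1, -0.3]
opening: 0.0853
grasp_force: 0.0
```

Run:
```python
from h import *
o=bot.get_obs();print(o['time'],o['q'],o['ee_pos'],o['tcp_rot'],o['qd'])
im,*a=snap('wrist');cv2.imwrite('pics/w1.png',im)
```

```text
1.975 [-4.56770499e+00 -2.05667814e+00  7.30524263e+00  9.93470466e+01
  8.07447094e-03  7.77912253e+01] [ 0.48949588 -0.03906593  0.27054188] [ 1.79983755e+02 -4.74635571e-03  9.76410714e+01] [ 0.19809238 -0.21106982  0.08432062 -0.05827354 -0.03432928 -0.25451769]
```

View pics/w1.png

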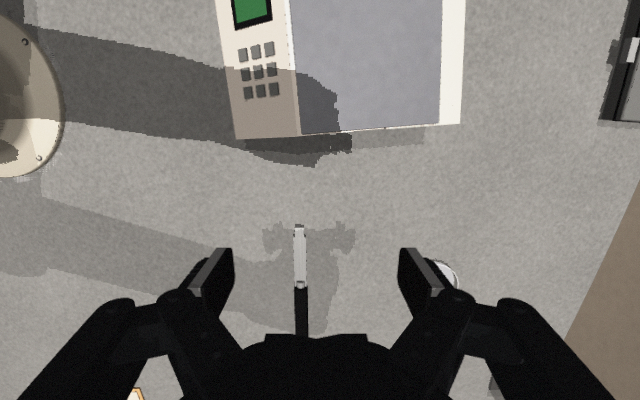

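The wrist view shows the hatch's free edge from (301,134) to (439,124), the blade tip at (299,226), and the handle running down from (301,288).

Run:
```python
from h import *
m=camera_model('wrist');a=(m['K'],m['dist_coeffs'],toolT()@m['T_tool_cam']);im=cv2.imread('pics/w1.png')
H=onplane([(301,134),(439,124),(443,20),(291,20)],.1,*a);B=onplane([(235,139),(460,124)],.095,*a)
print(H.round(4),np.linalg.norm(H[1]-H[0]));print(B.round(4),np.linalg.norm(B[1]-B[0]))
for q in (H[:2],B,H[[3,0]],H[[2,1]]):
    d=q[1]-q[0];print('dir',np.degrees(np.arctan2(d[1],d[0])))
mid=(H[0]+H[1])/2;print('edge mid',mid)
g=im.max(2);roi=np.zeros(g.shape,bool);roi[215:290,285:315]=1
c=biggest(roi&(g>165));s=cv2.minAreaRect(c);print(s);bp=onplane(cv2.boxPoints(s),.011,*a);print(bp.round(4))
ys=c[:,0,1]
tip=c[ys<=ys.min()+2,0].mean(0);P=[tip]
for y in (240,255,270,283):
    x=np.where(roi[y]&(g[y]>165))[0];P.append((x.mean(),y));
print(P);w=onplane(P,.011,*a);print(w.round(4))
d=w[1]-w[-1];print('sp yaw',np.degrees(np.arctan2(d[1],d[0])))
r2=np.zeros(g.shape,bool);r2[288:332,290:315]=1
for y in(295,305,315,325):
    x=np.where(r2[y]&(g[y]<50))[0];print(y,x.min(),x.max(),onplane([(x.mean(),y)],.02,*a).round(4))
```

```text
[[0.4675 0.0095 0.1   ]
 [0.614  0.0406 0.1   ]
 [0.5932 0.1392 0.1   ]
 [0.4444 0.1179 0.1   ]] 0.14979176965812616
[[ 0.3951 -0.0059  0.095 ]
 [ 0.6394  0.044   0.095 ]] 0.24931472844775107
dir 11.949567214328125
dir 11.546926953912145
dir -77.98802548899151
dir -78.10868227631046
edge mid [0.54074215 0.02504338 0.1       ]
((295.46282958984375, 250.00802612304688), (70.26083374023438, 20.117164611816406), 89.14490509033203)
[[ 0.4539 -0.1204  0.011 ]
 [ 0.4841 -0.1158  0.011 ]
 [ 0.5009 -0.2384  0.011 ]
 [ 0.4681 -0.2435  0.011 ]]
[array([295.65714286, 215.85714286]), (np.float64(299.0), 240), (np.float64(299.5), 255), (np.float64(299.5), 270), (np.float64(300.0), 283)]
[[ 0.4703 -0.1195  0.011 ]
 [ 0.48   -0.1588  0.011 ]
 [ 0.4838 -0.1848  0.011 ]
 [ 0.487  -0.2118  0.011 ]
 [ 0.4906 -0.2359  0.011 ]]
sp yaw 97.85674380556611
295 295 307 [[ 0.4947 -0.2523  0.02  ]]
305 295 307 [[ 0.497  -0.2718  0.02  ]]
315 296 307 [[ 0.5002 -0.2917  0.02  ]]
325 296 307 [[ 0.5026 -0.3123  0.02  ]]
```

Call:
send_rows --targets "-50 -6 0 0 0;-100 -12 30 0 0;-150 -18 60 0 0;-200 -24 90 0 0;-220 -24 130 0 0;-220 -24 170 0 0;-220 -24 210 0 0;-220 -24 240 0 0;-220 -24 258 0 0;-220 -24 268.5 0 0;-220 -24 268.5 0 0;-220 -24 268.5 0 120;-220 -24 268.5 0 200;-220 -24 268.5 0 255;-220 -24 268.5 0 255;-220 -24 268.5 0 255" --newtons 110

```text
time: 4.03
ee_pos: [0.4955, -0.2614, 0.0026]
tcp_rot: [179.9, 0.0, 97.6]
wrist_force: [-0.9, 0.6, 5.8]
opening: 0.0193
grasp_force: 109.0
```

Run:
```python
from h import *
im,*a=snap('wrist');cv2.imwrite('pics/w2.png',im)
```

```text
(no output)
```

View pics/w2.png

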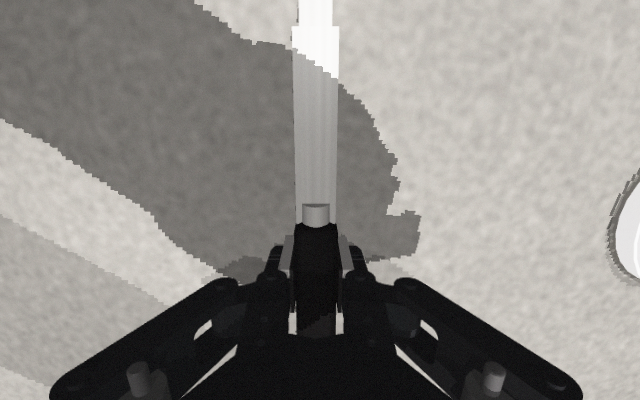

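The handle sits between the pads with the blade straight ahead. The blade's width step, 12 mm before the tip, is at row 27, columns 292 to 339.

Run:
```python
from h import *
m=camera_model('wrist');T=toolT();a=(m['K'],m['dist_coeffs'],T@m['T_tool_cam'])
w=onplane([(292,27),(339,27),(295,200),(337,200)],.011,*a)
l=(w-T[:3,3])@T[:3,:3]*1000;print(l.round(1))
c=(l[0]+l[1])/2;tip=c.copy();tip[0]+=12;print('tip in tool',tip)
# tip target: photometer frame
y=np.radians(12.0);ax=np.array([.5232,.1072]);X=np.array([np.cos(y),np.sin(y)]);Y=np.array([-np.sin(y),np.cos(y)])
yaw=np.radians(102.0);tx=np.array([np.cos(yaw),np.sin(yaw)]);ty=np.array([np.sin(yaw),-np.cos(yaw)])
for py in(-110,-50):
    tipw=ax+Y*py/1000; tcp=tipw-tx*tip[0]/1000-ty*tip[1]/1000
    print(py,tcp, shift([*tcp,T[2,3]+.08]).round(1))
```

```text
[[108.7  -9.4  -8.5]
 [108.8  10.4  -8.5]
 [ 32.2  -9.7  -8.5]
 [ 32.3  11.2  -8.4]]
tip in tool [120.75082107   0.46401833  -8.5020497 ]
-110 [ 0.57072191 -0.11860484] [131.5  93.5 -80. ]
-50 [ 0.55824721 -0.05991598] [191.4  88.8 -80. ]
```

Call:
send_rows --targets "0 0 -15 0 255;0 0 -45 0 255;30 25 -80 -2 255;60 50 -80 -4.4 255;90 75 -80 -4.4 255;120 93.5 -80 -4.4 255;131.5 93.5 -80 -4.4 255;131.5 93.5 -80 -4.4 255;131.5 93.5 -80 -4.4 255"

```text
time: 5.2
ee_pos: [0.5702, -0.1194, 0.0821]
tcp_rot: [180.0, 0.0, 101.9]
wrist_force: [0.3, -0.2, -1.4]
opening: 0.0195
grasp_force: 108.3
```

Run:
```python
from h import *
print(bot.get_obs()['ee_pos'])
im,*a=snap('wrist');cv2.imwrite('pics/w3.png',im)
```

```text
[ 0.57017562 -0.11936278  0.08207614]
```

View pics/w3.png

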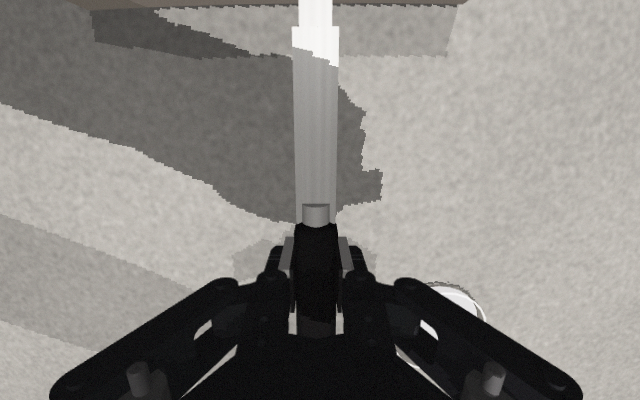

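The blade holds the same position in the gripper, with its width step still at row 27, and points squarely at the photometer wall along the top edge of the picture. Next I'll insert it.

Call:
send_rows --targets "12 0 0 0 255;20 0 0 0 255;28 0 0 0 255;36 0 0 0 255;44 0 0 0 255;52 0 0 0 255;60 0 0 0 255;60 0 0 0 255"

```text
time: 6.25
ee_pos: [0.558, -0.0592, 0.0818]
tcp_rot: [180.0, 0.0, 102.0]
wrist_force: [0.6, -0.5, -0.3]
opening: 0.0194
grasp_force: 108.3
```

Call:
send_rows --targets "0 0 -4 0 255;0 0 -10 0 255;1 0 -16.5 0 255;1.5 0 -23 0 255;2.5 0 -29 0 255;4 0 -35 0 255;5.5 0 -41 0 255;5.5 0 -41 0 255"

```text
time: 7.25
ee_pos: [0.5571, -0.0542, 0.1234]
tcp_rot: [180.0, -0.0, 102.0]
wrist_force: [-0.2, -0.3, -0.8]
opening: 0.0194
grasp_force: 108.0
```

Run:
```python
from h import *
im=camera('side');cv2.imwrite('pics/s2.png',cv2.resize(im[120:300,230:430],None,fx=3,fy=3))
r=126
for t in np.arange(.3,1.86,.1):print(round(t,2),round(r*(np.cos(.3)-np.cos(t)),1),round(r*(np.sin(t)-np.sin(.3)),1))
```

```text
0.3 0.0 0.0
0.4 4.3 11.8
0.5 9.8 23.2
0.6 16.4 33.9
0.7 24.0 43.9
0.8 32.6 53.2
0.9 42.0 61.5
1.0 52.3 68.8
1.1 63.2 75.1
1.2 74.7 80.2
1.3 86.7 84.2
1.4 99.0 86.9
1.5 111.5 88.4
1.6 124.1 88.7
1.7 136.6 87.7
1.8 149.0 85.5
```

View pics/s2.png

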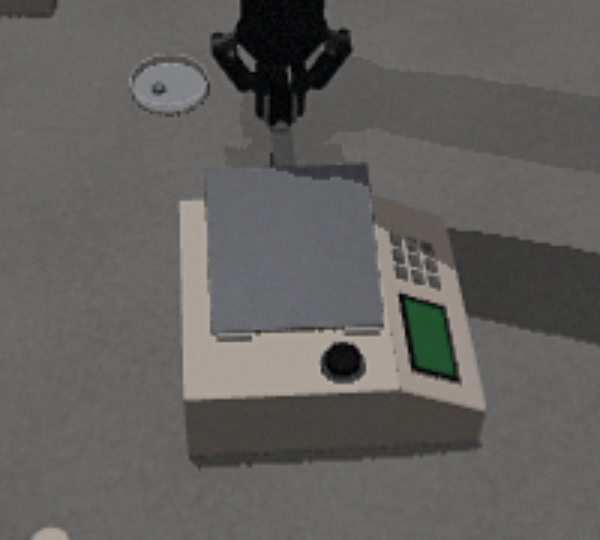

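The hatch has lifted onto the blade, which runs under its edge at about (283,160). I'll keep going along the arc.

Call:
send_rows --targets "4.5 0 -12 0 255;10 0 -23 0 255;16.5 0 -34 0 255;24 0 -44 0 255;32.5 0 -53 0 255;42 0 -61.5 0 255;52 0 -69 0 255;63 0 -75 0 255;75 0 -80 0 255;87 0 -84 0 255;99 0 -87 0 255;111.5 0 -88 0 255;124 0 -88 0 255;136.5 0 -87 0 255;149 0 -85 0 255;155 0 -85 0 255;155 0 -85 0 255;155 0 -85 0 255"

```text
time: 9.55
ee_pos: [0.5248, 0.0972, 0.2079]
tcp_rot: [180.0, -0.0, 102.0]
wrist_force: [-0.6, -1.0, -0.5]
opening: 0.0193
grasp_force: 108.2
```

Run:
```python
from h import *
im=camera('side');cv2.imwrite('pics/s3.png',cv2.resize(im[60:300,180:450],None,fx=2.2,fy=2.2))
```

```text
(no output)
```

View pics/s3.png

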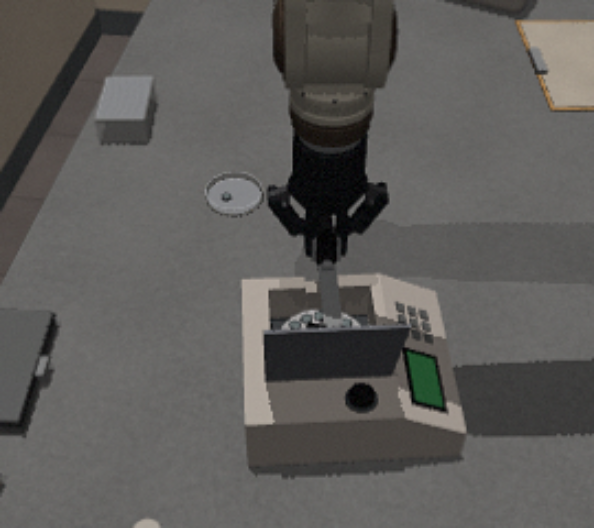

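The hatch now stands behind the blade, past upright (tip geometry gives about 1.85 rad), with the well and wheel visible. Next I'll retreat and lay the spatula down.

Call:
send_rows --targets "-30 0 0 0 255;-80 0 0 0 255;-130 -10 0 0 255;-180 -30 0 0 255;-230 -50 0 0 255;-280 -70 10 0 255;-320 -90 40 0 255;-360 -95 80 0 255;-365 -95 120 0 255;-365 -95 155 0 255;-365 -95 180 0 255;-365 -95 195 0 255;-365 -95 201 0 255;-365 -95 204.5 0 255;-365 -95 204.5 0 255;-365 -95 204.5 0 255"

```text
time: 11.6
ee_pos: [0.5079, -0.2797, 0.004]
tcp_rot: [180.0, 0.0, 102.0]
wrist_force: [-0.0, -0.3, -0.5]
opening: 0.0197
grasp_force: 108.3
```

Call:
send_rows --targets "0 0 0 0 180;0 0 0 0 130;0 0 0 0 60;0 0 0 0 0;0 0 0 0 0;0 0 -10 0 0;0 0 -40 0 0;0 0 -90 0 0;0 0 -150 0 0;0 0 -200 0 0;0 0 -260 0 0;0 0 -260 0 0"

```text
time: 13.1
ee_pos: [0.5086, -0.2802, 0.2695]
tcp_rot: [179.6, 0.3, 102.0]
wrist_force: [1.2, -0.4, 0.1]
opening: 0.0854
grasp_force: 0.0
```

Run:
```python
from h import *
print(shift([.5232,.1072,.27]))
```

```text
[375.89125869  94.63150492  -1.99345072]
```

Turn of −60 takes yaw from 102 to 162.

Call:
send_rows --targets "45 12 -2 -10 0;90 24 -2 -20 0;135 36 -2 -30 0;180 48 -2 -40 0;225 60 -2 -50 0;270 72 -2 -60 0;315 84 -2 -60 0;350 94 -2 -60 0;376 94.5 -2 -60 0;376 94.5 -2 -60 0;376 94.5 -2 -60 0;376 94.5 -2 -60 0"

```text
time: 14.6
ee_pos: [0.522, 0.107, 0.2653]
tcp_rot: [-180.0, 0.0, 161.9]
wrist_force: [-0.1, 0.6, -1.3]
opening: 0.0853
grasp_force: 0.0
```

Run:
```python
from h import *
o=bot.get_obs();print(o['q'],o['ee_pos'],o['tcp_rot'])
im,*a=snap('wrist');cv2.imwrite('pics/w4.png',im)
cv2.imwrite('pics/t4.png',camera('top'))
X=project([[.5232,.1072,.091]],*a);print(X)
```

```text
[ 1.15825534e+01  3.51926319e+00  1.23465822e+01  9.88285680e+01
 -6.29849355e-03  2.96762304e+01] [0.52204797 0.10696343 0.26529369] [-1.79993909e+02  2.03321573e-03  1.61906323e+02]
[[316.69764272 180.26196396]]
```

View pics/w4.png

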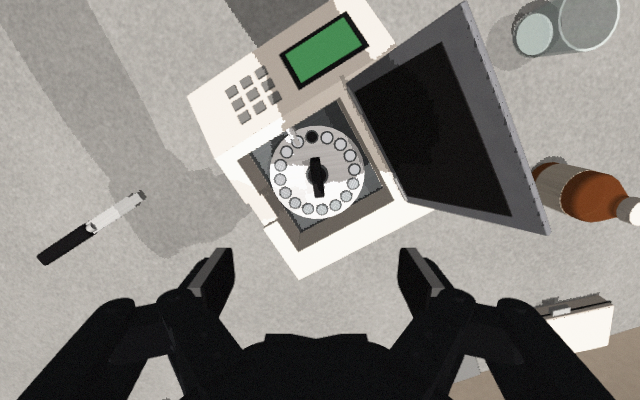

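The well is open: the knob is at about (317,178) with its bar nearly upright in the picture. The hatch leans back on the right, and the spatula lies on the bench at (90,228).

Run:
```python
from h import *
m=camera_model('wrist');T=toolT();a=(m['K'],m['dist_coeffs'],T@m['T_tool_cam']);im=cv2.imread('pics/w4.png');g=im.max(2)
roi=np.zeros(g.shape,bool);roi[150:204,298:338]=1
c=biggest(roi&(g<60));print(cv2.minAreaRect(c),cv2.contourArea(c))
pts=onplane(c[:,0],.091,*a)
bp=cv2.minAreaRect((pts[:,:2]*1000).astype(np.float32));print(bp)
# principal axis by mask
ys,xs=np.nonzero(cv2.drawContours(np.zeros(g.shape,np.uint8),[c],-1,1,-1));w=onplane(np.c_[xs,ys],.091,*a)[:,:2];mu=w.mean(0)
u,s,v=np.linalg.svd(w-mu,full_matrices=False);print(mu,np.degrees(np.arctan2(v[0,1],v[0,0])),s)
# wheel ellipse centre at z=.06
t=onplane([(317,172)],.06,*a);print(t)
for x in range(154,204,4):print(x,np.where(roi[x]&(g[x]<60))[0][[0,-1]])
```

```text
((317.5, 176.5), (39.0, 19.0), 90.0) 451.0
((519.7545776367188, 109.4110107421875), (21.72943687438965, 45.70528793334961), 71.49870300292969)
[0.51862256 0.1094267 ] -10.742015079751766 [0.26479613 0.10727095]
[[0.52026878 0.10877501 0.06      ]]Traceback (most recent call last):
  File "<stdin>", line 12, in <module>
IndexError: index 0 is out of bounds for axis 0 with size 0
```

The bar's yaw of −10.7° means the wheel is in the first stop. I'll descend with the tool at yaw 169.4.

Call:
send_rows --targets "1.5 1 20 -7.5 60;1.5 1 60 -7.5 100;1.5 1 100 -7.5 100;1.5 1 125 -7.5 100;1.5 1 145 -7.5 100;1.5 1 155 -7.5 100;1.5 1 155 -7.5 100"

```text
time: 15.58
ee_pos: [0.5207, 0.109, 0.1101]
tcp_rot: [-180.0, -0.0, 169.4]
wrist_force: [0.2, 0.0, -0.1]
opening: 0.052
grasp_force: 0.0
```

Run:
```python
from h import *
o=bot.get_obs();print(o['q'],o['ee_pos'],o['tcp_rot'])
im,*a=snap('wrist');cv2.imwrite('pics/w5.png',im)
```

```text
[ 1.18183603e+01  1.88047038e+00 -6.56777058e+00  8.15924197e+01
  1.01593420e-04  2.23715143e+01] [0.52067829 0.10895002 0.11006217] [-1.79984618e+02 -3.76390433e-02  1.69446841e+02]
```

View pics/w5.png

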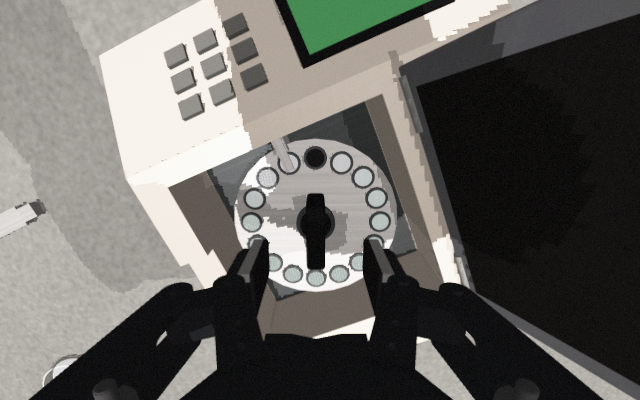

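The bar is upright and centred at column 315.5, rows 193 to 268, midway between the fingers.

Run:
```python
from h import *
m=camera_model('wrist');T=toolT();a=(m['K'],m['dist_coeffs'],T@m['T_tool_cam'])
w=onplane([(315.5,193),(316.5,268),(306,240),(325,240)],.091,*a);print(((w-T[:3,3])@T[:3,:3]*1000).round(1))
w=onplane([(234,217),(397,217),(316,140),(316,292)],.06,*a);print(((w-T[:3,3])@T[:3,:3]*1000).round(1))
```

```text
[[ 27.9  -0.6  19.8]
 [-22.8   0.   19.8]
 [ -2.8  -6.6  19.8]
 [ -2.8   5.4  19.8]]
[[  0.7 -60.3  50.8]
 [  0.9  58.9  50.8]
 [ 56.1  -0.4  50.8]
 [-63.1  -0.2  50.8]]
```

Call:
send_rows --targets "-2 -0.5 15 0 100;-2 -0.5 30 0 100;-2 -0.5 41 0 100;-2 -0.5 41 0 100;-2 -0.5 41 0 180;-2 -0.5 41 0 255;-2 -0.5 41 0 255;-2 -0.5 41 0 255" --newtons 70

```text
time: 16.62
ee_pos: [0.523, 0.1083, 0.07]
tcp_rot: [180.0, 0.1, 169.5]
wrist_force: [-2.0, -1.9, 5.0]
opening: 0.0107
grasp_force: 68.8
```

Call:
send_rows --targets "0 0 0 -4 255;0 0 0 -8 255;0 0 0 -12 255;0 0 0 -16 255;0 0 0 -20 255;0 0 0 -22.5 255;0 0 0 -24 255;0 0 0 -24 255;0 0 0 -24 255"

```text
time: 17.75
ee_pos: [0.523, 0.1085, 0.07]
tcp_rot: [180.0, 0.1, -166.6]
wrist_force: [-2.2, -0.4, 5.3]
opening: 0.0106
grasp_force: 69.5
```

Run:
```python
from h import *
o=bot.get_obs();print(o['tcp_rot'],o['torque'],o['wrist_force'],o['q'][5])
im,*a=snap('wrist');cv2.imwrite('pics/w6.png',im)
```

```text
[ 1.79982005e+02  6.14952393e-02 -1.66591463e+02] [-0.08849536  0.37061513 -0.79372128] [-2.18252565 -0.36912926  5.33821793] -1.6972474316004198
```

View pics/w6.png

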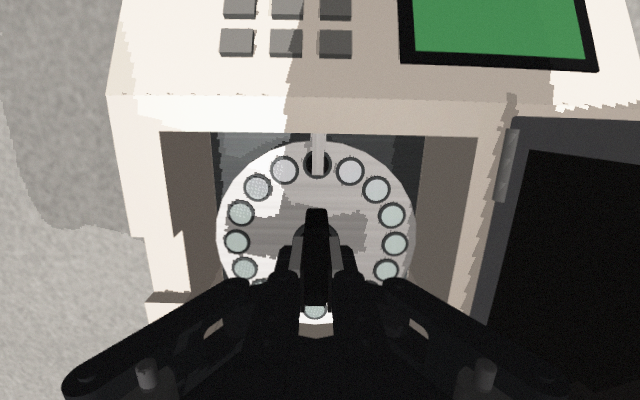

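The wheel is at its end stop: the pointer sits on the dark filter at (317,162), and the −0.8 N m reaction confirms it. Next is 67.5° clockwise, plus the 1.4° overdrive.

Call:
send_rows --targets "0 0 0 5 255;0 0 0 10 255;0 0 0 15 255;0 0 0 20 255;0 0 0 24 255;0 0 0 29 255;0 0 0 34 255;0 0 0 39 255;0 0 0 44 255;0 0 0 46.5 255;0 0 0 51 255;0 0 0 56 255;0 0 0 61 255;0 0 0 66 255;0 0 0 69 255;0 0 0 69 255;0 0 0 69 255;0 0 0 69 255"

```text
time: 20.05
ee_pos: [0.5228, 0.1079, 0.07]
tcp_rot: [-180.0, 0.1, 124.5]
wrist_force: [-2.4, -4.2, 6.7]
opening: 0.0106
grasp_force: 69.1
```

Run:
```python
from h import *
o=bot.get_obs();print(o['tcp_rot'],o['torque'],o['wrist_force'])
im,*a=snap('wrist');t=camera('top');cv2.imwrite('pics/f.png',np.hstack([cv2.resize(im,(400,250)),cv2.resize(t[130:290,170:450],(400,250))]))
```

```text
[-1.79997511e+02  6.13285278e-02  1.24453968e+02] [-0.83976517  0.4952894   0.01930972] [-2.40984621 -4.19140892  6.68298922]
```

View pics/f.png

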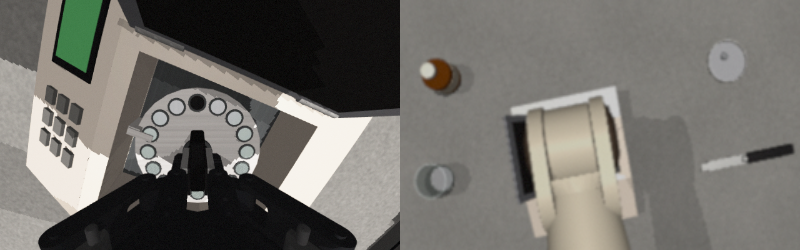

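The pointer at (140,132) stands three holes from the dark filter, and the torque about z is near zero. The hatch is open, the spatula lies on the bench, and the bottle, beaker and dish haven't moved. I'll hand it in.

```bash
python3 -c "
from workcell import ticket
print(ticket.job_done())"
```

```text
the job is handed in; nothing more can be done
None
```

The job is handed in, verdict not shown: the hatch is open past upright, the spatula lies on the bench, the gripper holds the wheel's knob at the third stop with about 69 N, and the bottle, beaker and dish were not touched.

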